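Rock the slant gauge on its lopsided stud to the set angle and hold

ROBOT

A 7-joint arm with a two-finger parallel gripper is mounted at the origin on the work surface. World frame = base frame: x ahead of the robot, y to its left, z up, the work surface at z = 0. Lengths are in mm, angles in degrees, forces in N, time in s.
With the tool pointing down it reaches from about 400 to 850 mm from the base axis. Payload 4.5 kg.
Tool frame: the origin (TCP) lies on the centre line of the jaws, within the pads' length; the fingertips stand 8 mm ahead of it and the grasp point (between the pads) lies 11 mm behind it; z points along the fingers, x is the direction in which the jaws open and shut, and the axes are right-handed (so a half turn about z gives the same grasp; the last joint's range is limited). The gripper opens to 85 mm and grips with 20 to 120 N. Pads are 22 mm wide; open, the fingers measure 114 mm over their backs; the gripper's body (76 mm by 85 mm) begins 54 mm behind the grasp point. The pads swing forward as they close: fully open they stand 13 mm farther back than shut.
Start: joints at [70.692, 39.483, -11.15, 89.685, 9.013, 51.709, -12.324], TCP at [226.506, -582.536, 239.317] pointing down, gripper open.
Joint ranges: [-172.22, 172.22], [-26.19, 119.32], [-84.43, 86.54], [7.71, 146.69], [-57.33, 237.33], [2.42, 119.75], [-152.13, 152.13]. Speed limits (degrees/s): [147.25, 147.25, 180, 180, 180, 180, 180].

INTERFACE

Orientations are given as [roll, pitch, yaw] about the fixed x, y, z axes, in that order (R = Rz(yaw) Ry(pitch) Rx(roll)).
In Python, from plant import arm gives the robot as it stands. The module is installed in compiled form; this text tells all that it offers.
- The arm moves only by the tool send_rows, never from a script. Its argument "increments" is one flat list of numbers, 5 for each row, row after row: the shift along the world's x, y, z in mm, then the turn about the world's z in degrees, then the closure, from -1 (fully open) to 1 (shut). A call has exactly 8 rows; each row shifts and turns the pose as measured when the row begins; what a row does not reach is not made up. A row lasts 1/8 s, in which the tool goes at most 62.5 mm and 10.7 degrees, less where a joint would pass 70% of its speed; a pose out of reach is approached as far as the arm can. A call with a gripper value outside its range is refused whole. The fingers move at their own pace and stop on an object; the grip force is fixed at half the most. Time passes only in rows, so rows that do not move let the fingers close, or fill a call up. It gives the time, the measured TCP pose, the force and the opening at its end, in the units of the state.
- arm.get_state(): the state, without advancing time (a new reading comes with each control period).
- arm.capture(name): name is "scene" or "top" or "wrist"; returns (picture, depth): 400x640x3 uint8, blue, green, red; 400x640 float32, mm along the optical axis (not along the pixel's ray), 0 where there is no reading.
- arm.camera_info(name): a dict with "mtx" (3x3 intrinsics, pixels), "position" and "attitude" of the camera in the world. Camera axes: x right, y down, z forward; pixel columns grow to the right and rows downward; lengths in mm; the calibration is good to about 2 mm. The wrist camera is an equidistant fisheye: a pixel r from the principal point sees the ray r / f radians off the axis. A picture is of the moment at which its call begins: read the wrist's pose just before it. camera_info takes no time and is no camera call; for the wrist camera it gives the pose at the moment of the call.
- arm.hand_in(): hands the job in, once; it reports no verdict.
The state is a dict: "t": time; "q": joint angles; "dq": joint speeds; "tau": joint torques, N m; "eef_pos": TCP position; "tool_rot": TCP orientation; "ft_force": force on the tool from outside, world axes, zero at the start; "moment": the same for the moment, N m; "grip_width": opening from 0.0 (shut) to 1.0 (fully open).
Only numpy, scipy, OpenCV 4.12 (cv2) and the standard library are available. Lean on these libraries where they do the work, as an engineer would, in place of code of your own. Each camera call takes 0.05 s, during which the arm holds its last target. There are 200 camera calls.

TASK

The culture tubes clipped to the slant gauge must be held at the angle set by its marker. Pick the gauge up by its square black knob, lower its flat shoe gently onto the uneven two-ridged top of the tall sprung stud so that the stud gives a little without being driven to its stop, and rock the gauge sideways there, dial not leaning forward or back, until its swinging pointer settles on the marker. Finish while still gripping and holding it so, at rest on the stud and nowhere else, and leave the glassware and jars undisturbed.

Things in the scene. Friction and masses are not known exactly. Their poses are not given: they have to be found in the camera images.
- knob (a point): Centre of the gauge's knob, an upright black square post 24 x 24 mm, 46 mm tall, rising from the rail that tops the dial plate (rail 26 mm deep, its top 23 mm below this point). This point is 141 mm above the sole. Axes are the gauge's: z up, x out of the dial's face (which looks roughly to world +x), y along the shoe and the dial's width.
- sole (a point): Centre of the underside of the gauge's flat shoe, 141 mm straight below point knob; same axes.
- gauge: The whole slant gauge, loose, 0.4 to 0.57 kg: aluminium shoe 60 (x) x 150 (y) x 8 mm, upright white dial plate 140 mm wide, knob up to 164 mm, two capped tubes clipped along y on the back (-x) side. Origin and axes as point sole.
- pointer (a joint): Swing (rad) about the gauge's x axis of the dark needle with round bob hanging from a pivot 108 mm above the sole; 0 = straight to the shoe, positive = tip towards +y. It hangs plumb: with the gauge turned by t about its own x axis (positive lifts its +y end) it settles at -t, after about 1.5 s.
- marker (a joint): Set angle (rad) of the marker, a black pointed tab 8 mm wide low on the dial; same pivot and sense as the pointer; 0.14 to 0.32, stays as set. The pointer is on the marker when both joints are equal: the gauge's +y end goes down by that angle.
- pointer_tip (a point): Tip of the needle, 74 mm from the pivot; its z axis runs along the needle towards the pivot.
- marker_tip (a point): Pointed tip of the marker, 80 mm from the pivot; its z axis runs towards the pivot.
- stud_top (a point): Centre of the top of the tall stud, level with its higher ridge, 95 mm above the bench unloaded. Steel post 36 x 36 mm with two rubber ridges along its x axis, 11 mm either side of this point; the +y one is 3 mm higher. It stands in a fixed grey foot 90 x 90 x 26 mm with a 60 mm collar up to 38 mm. z up, x and y square to the post.
- stud (a joint): How far the sprung stud is pressed straight down, m; 0 unloaded, stop at 0.012; about 0.8 N for each mm, from no load up; it springs back.
- pedestal: A low fixed pedestal with the same grey foot, 48 mm tall, with a flat plain top and no ridges: not used. Origin at the centre of its underside.
- jar_a: Small capped jar, 30 mm across, 45 mm tall, origin at its underside; bystander.
- jar_b: Small capped jar, 30 mm across, 45 mm tall, origin at its underside; bystander.
- jar_c: Small capped jar, 30 mm across, 45 mm tall, origin at its underside; bystander.
- jar_d: Small capped jar, 30 mm across, 45 mm tall, origin at its underside; bystander.
- beaker: Open glass beaker, 68 mm across, 85 mm tall, origin at its underside; bystander.
- flask: Capped glass bottle, 60 mm across, 120 mm tall, origin at its underside; bystander.
Mind the look-alikes: they are no part of the job. What is shaped like the gauge but purple or turquoise is not meant.

How it is judged (in metres and radians):
On the way, in this order (a step that is already met when the one before it is completed fails the run):
1. the gauge is lifted clear of the bench in the fingers (height (world z) of sole above 0.03 m and contact force between the fingers and gauge above 1 N), for 0.2 s.
2. the gauge's shoe is set on the stud, which gives (value of joint stud above 0.001 m and contact force between gauge and stud above 0.5 N), for 0.1 s.
At the end, for the whole second after the job is handed in: The gripper holds the gauge still, its shoe's centre within 30 mm of the stud's axis and over 75 mm high, pressing the stud 1 to 11 mm; the pointer hangs still within 0.06 rad of the marker; the dial leans under 8 degrees forward or back (all of step 2 and angle between the z axis of pointer_tip and the z axis of marker_tip, either way round below 0.06 rad and velocity of joint pointer between -0.25 and 0.25 rad/s and angle between sole's own x axis and vertical between 1.42 and 1.72 rad and angle between sole's own z axis and vertical below 0.5 rad and value of joint stud below 0.011 m and horizontal distance between sole and stud_top below 0.03 m and height (world z) of sole above 0.075 m and contact force between the fingers and gauge above 1 N and linear speed of gauge below 0.02 m/s); the arm keeps its last pose, push and grip.
It fails at once if a jar, the beaker or the flask was disturbed (distance of any of jar_a, jar_b, jar_c, jar_d, beaker, flask from where it was at the start of the episode above 0.02 m).
It fails at once if the gauge was slammed onto the stud (contact force between gauge and stud above 40 N).
It also fails if it takes over 42 s, if anything falls off the work surface, if the arm or the gripper's body presses on something with over 40 N, if the wrist force passes 120 N, or if a joint passes its speed limit or range.

## Working session

There is one attempt and no reset: what is moved stays moved. The work goes in short steps, Python scripts to look and compute and a tool call to move; the robot and the scene stay as the last step left them, time stands still between calls to the robot, and variables do not carry over. Pictures are saved under pics/ and viewed, about 8 in all and at most 12, crops included, and the job is handed in when it is done.

Besides the shell and the picture viewer there is one more tool, called after "Request:" as name(argument=value, ...) on one line, values as JSON. send_rows: Moves the arm, as the interface text tells. Its arguments: {"type":"object","properties":{"increments":{"type":"array"}},"required":["increments"]}

```bash
mkdir -p pics
cat > h.py <<'E'
import numpy as np, cv2
from scipy.spatial.transform import Rotation as R
from plant import arm
def info(n):
    i=arm.camera_info(n); return i
def rot(a):
    a=np.array(a,float)
    return a if a.shape==(3,3) else R.from_euler('xyz',a,degrees=True).as_matrix()
def grab(n,tag):
    i=arm.camera_info(n); p,d=arm.capture(n)
    cv2.imwrite(f'pics/{tag}.png',p); np.savez(f'pics/{tag}.npz',p=p,d=d,m=i['mtx'],pos=i['position'],A=rot(i['attitude']))
    return p,d,i
def world(tag,u,v,d=None):
    z=np.load(f'pics/{tag}.npz'); m=z['m']
    if d is None:
        w=z['d'][int(v)-1:int(v)+2,int(u)-1:int(u)+2]; w=w[w>0]; d=np.median(w) if len(w) else np.nan
    return z['pos']+z['A']@(d*np.array([(u-m[0,2])/m[0,0],(v-m[1,2])/m[1,1],1]))
E
python3 - <<'E'
from h import *
print(arm.get_state())
for n in('scene','top'):
    p,d,i=grab(n,n+'0'); print(n,i)
E
```

```text
{'t': 0.0, 'q': array([ 70.69118321,  39.53447953, -11.14430356,  89.74624612,
         9.01215149,  51.70876038, -12.32362174]), 'dq': array([-0.14022832, -0.03808106,  0.07998665, -0.0653119 , -0.01050443,
        0.0197497 ,  0.06883794]), 'tau': array([-1.71855263e-04, -5.39605951e+01, -1.26668807e+00, -1.58543015e+01,
        9.13741038e-03,  9.52504459e-03,  1.39493230e-05]), 'eef_pos': array([ 226.19394067, -581.94036884,  238.46328726]), 'tool_rot': array([ 1.79992378e+02,  1.07409085e-01, -6.87495922e+01]), 'ft_force': array([ 0.09416274,  0.53650583, -0.56101664]), 'moment': array([-0.00350425,  0.01062924,  0.04634082]), 'grip_width': 0.9985932768231662}
scene {'mtx': array([[414.12536769,   0.        , 315.38294426],
       [  0.        , 414.12536769, 203.83676026],
       [  0.        ,   0.        ,   1.        ]]), 'position': array([1330.75762945,  -21.00245207,  668.16247781]), 'attitude': array([-121.78509792,    0.12565315,   90.95485496])}
top {'mtx': array([[420.80101887,   0.        , 326.80194849],
       [  0.        , 420.80101887, 203.15960585],
       [  0.        ,   0.        ,   1.        ]]), 'position': array([ 262.62254797,  -39.77067139, 1154.31380877]), 'attitude': array([-169.51790428,    0.23936843,  -91.30501946])}
```

View pics/scene0.png

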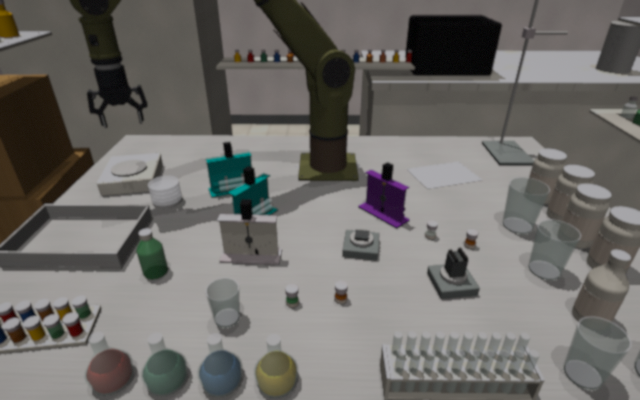

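View pics/top0.png

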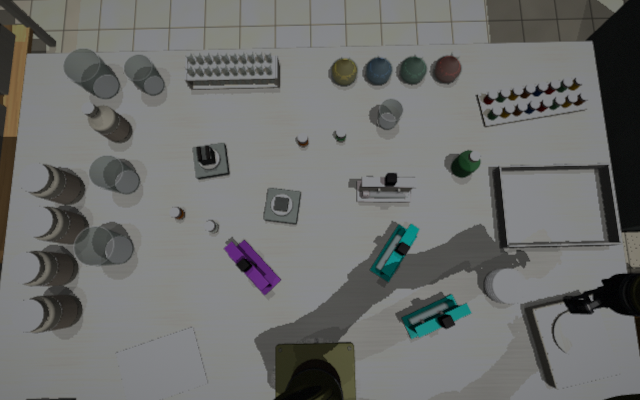

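Scene picture: the white gauge has its knob at (246,209). The look-alikes are purple at (387,195) and turquoise at (229,172) and (250,193). By the description I choose the white one. The tall stud with ridges is at (456,265), and the low pedestal at (361,242) is not used. In the top picture the knob is at (391,180) and the stud at (206,155).

Run:
```python
from h import *
s=cv2.imread('pics/scene0.png');t=cv2.imread('pics/top0.png')
def c(p,x,y,w,h): return cv2.resize(p[y:y+h,x:x+w],(400,300),interpolation=cv2.INTER_CUBIC)
m=np.vstack([np.hstack([c(s,200,195,100,75),c(s,420,240,80,60)]),np.hstack([c(t,345,160,80,60),c(t,180,130,60,45)])])
cv2.imwrite('pics/m0.png',m)
for n,pts in {'scene0':[(246,209),(456,265),(445,270),(292,296),(341,293),(225,300),(151,255)],'top0':[(391,180),(206,155),(202,155),(211,155),(302,141),(340,136),(388,113),(466,160),(375,198),(400,198)]}.items():
    for q in pts: print(n,q,world(n,*q).round(0))
```

```text
scene0 (246, 209) [ 518. -198.  149.]
scene0 (456, 265) [621. 276.  72.]
scene0 (445, 270) [599. 263.  39.]
scene0 (292, 296) [682. -83.  33.]
scene0 (341, 293) [669.  22.  31.]
scene0 (225, 300) [ 746. -208.   83.]
scene0 (151, 255) [ 595. -410.   72.]
top0 (391, 180) [ 499. -196.  163.]
top0 (206, 155) [596. 275.  89.]
top0 (202, 155) [597. 287.  87.]
top0 (211, 155) [600. 266.  75.]
top0 (302, 141) [644.  25.  44.]
top0 (340, 136) [656. -81.  45.]
top0 (388, 113) [ 736. -222.    6.]
top0 (466, 160) [ 564. -405.   95.]
top0 (375, 198) [ 484. -173.   17.]
top0 (400, 198) [ 482. -241.   20.]
```

View pics/m0.png

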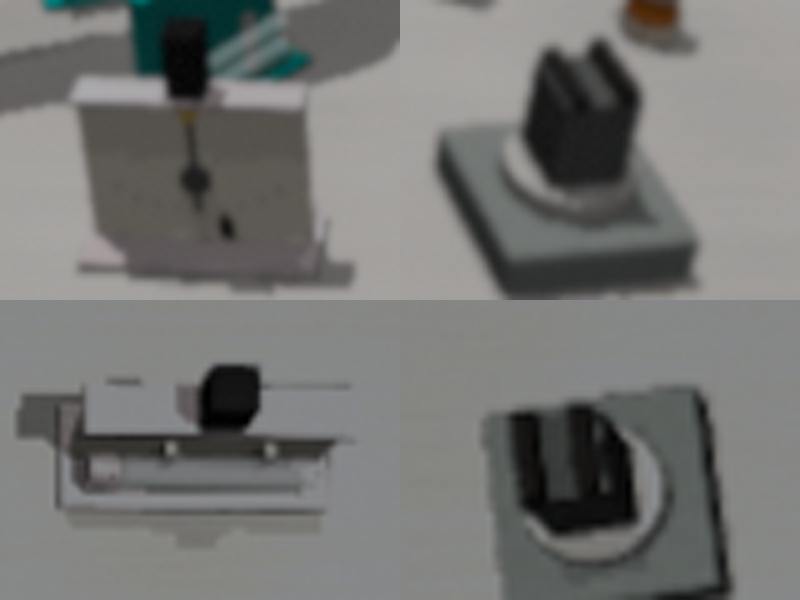

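Run:
```python
from h import *
def cloud(tag):
    z=np.load(f'pics/{tag}.npz'); m=z['m'];d=z['d'];v,u=np.mgrid[:400,:640]
    P=np.stack([(u-m[0,2])/m[0,0]*d,(v-m[1,2])/m[1,1]*d,d],-1)
    return (P@z['A'].T+z['pos']).reshape(-1,3)[(d>0).ravel()]
def sel(P,x0,x1,y0,y1,z0,z1): return P[(P[:,0]>x0)&(P[:,0]<x1)&(P[:,1]>y0)&(P[:,1]<y1)&(P[:,2]>z0)&(P[:,2]<z1)]
def rep(n,Q):
    print(n,len(Q),Q.mean(0).round(1),'med z',np.median(Q[:,2]).round(1),cv2.minAreaRect(Q[:,:2].astype(np.float32)))
for tag in('top0','scene0'):
    P=cloud(tag); print(tag)
    rep('rail',sel(P,470,540,-290,-110,112,126))
    rep('knobtop',sel(P,460,540,-260,-130,158,172))
    rep('knob',sel(P,460,540,-260,-130,130,172))
    rep('stud>84',sel(P,560,660,230,320,84,110))
    rep('stud>55',sel(P,560,660,230,320,55,110))
    Q=sel(P,550,660,220,330,20,32); rep('foot',Q)
    rep('ped',sel(P,480,600,20,130,20,60))
    Q=sel(P,560,660,230,320,84,110); 
    for a in range(250,300,4):
        q=Q[(Q[:,1]>=a)&(Q[:,1]<a+4)]
        if len(q): print(a,len(q),q[:,2].mean().round(1),q[:,2].max().round(1))
print(sel(cloud('top0'),450,560,20,330,60,600).shape, sel(cloud('top0'),480,720,-130,220,60,600).shape)
```

```text
top0
rail 473 [ 504.5 -195.6  117.4] med z 117.4 ((505.1189270019531, -197.1156005859375), (139.6588592529297, 26.809253692626953), 87.95799255371094)
knobtop 99 [ 505.5 -197.8  163. ] med z 163.1 ((505.4482116699219, -197.95513916015625), (22.93890953063965, 24.292110443115234), 89.97058868408203)
knob 144 [ 503.4 -196.1  157.6] med z 161.8 ((505.5206298828125, -197.18414306640625), (24.494598388671875, 24.850473403930664), 87.99612426757812)
stud>84 172 [601.  283.1  90.1] med z 89.7 ((602.04150390625, 283.4233703613281), (37.218711853027344, 36.726905822753906), 7.901193618774414)
stud>55 264 [598.9 281.2  83.8] med z 86.5 ((601.90771484375, 283.8150634765625), (37.507015228271484, 37.6832275390625), 8.335145950317383)
foot 572 [593.9 277.5  25.7] med z 25.8 ((602.0868530273438, 283.827880859375), (90.64917755126953, 90.87191772460938), 7.865015029907227)
ped 357 [496.9  81.9  29.5] med z 26.5 ((496.82867431640625, 79.59585571289062), (91.36566162109375, 38.07575225830078), 85.57184600830078)
262 4 86.8 88.4
266 21 88.9 95.9
270 21 90.8 96.4
274 17 91.6 94.6
278 20 87.0 89.8
282 8
[... 587 characters left out ...]
 279.7265625), (38.479434967041016, 34.78721618652344), 10.753588676452637)
stud>55 448 [611.  278.6  78.9] med z 82.6 ((604.0657958984375, 280.85394287109375), (39.424705505371094, 37.73828887939453), 10.753586769104004)
foot 661 [620.9 274.   25.8] med z 26.0 ((604.8904418945312, 281.1855773925781), (90.34455108642578, 91.11282348632812), 7.074678421020508)
ped 493 [498.1  79.5  30.6] med z 27.1 ((496.7695617675781, 76.79044342041016), (89.89159393310547, 41.466346740722656), 84.0887451171875)
258 1 85.6 85.6
262 22 87.6 93.8
266 33 89.7 93.8
270 17 90.6 92.9
274 10 88.6 91.5
278 18 86.0 87.6
282 25 87.0 95.8
286 40 90.6 97.1
290 26 92.7 97.1
294 14 91.6 94.7
298 5 87.7 92.8
(0, 3) (19, 3)
```

Request:
send_rows(increments=[35,48,0,8.3,-1,35,48,0,8.3,-1,35,48,0,8.3,-1,35,48,0,8.3,-1,35,48,0,8.3,-1,35,48,0,8.3,-1,35,48,0,8.3,-1,35,48,0,8.3,-1])

```text
t: 1.1
eef_pos: [506.9, -190.8, 236.1]
tool_rot: [179.8, 0.2, -0.9]
ft_force: [1.3, -0.4, -0.4]
grip_width: 1.002
```

Request:
send_rows(increments=[0,-8,0,-1.4,-1,0,0,-25,0,-1,0,0,-25,0,-1,0,0,-25,0,-1,0,0,-14,0,-1,0,0,-8,0,-1,0,0,-4,0,-1,0,0,0,0,-1])

```text
t: 2.1
eef_pos: [508.8, -196.9, 132.2]
tool_rot: [179.8, 0.0, -2.2]
ft_force: [-0.4, 0.3, 0.3]
grip_width: 0.998
```

Run:
```python
from h import *
print(arm.get_state()['eef_pos'])
i=arm.camera_info('wrist');print(i)
a,d,_=grab('scene','s1'); b,_,_=grab('wrist','w1')
c=cv2.resize(a[150:280,170:330],(640,520),interpolation=cv2.INTER_CUBIC)
cv2.imwrite('pics/m1.png',np.vstack([cv2.resize(c,(480,300)),cv2.resize(b,(480,300))]))
```

```text
[ 508.78671046 -196.87521019  132.18887707]
{'mtx': array([[309.70691629,   0.        , 315.2141169 ],
       [  0.        , 309.70691629, 203.95780567],
       [  0.        ,   0.        ,   1.        ]]), 'position': array([ 510.50160543, -119.18269073,  265.98149483]), 'attitude': array([ 1.61993002e+02,  9.87331340e-02, -2.18467376e+00])}
```

View pics/m1.png

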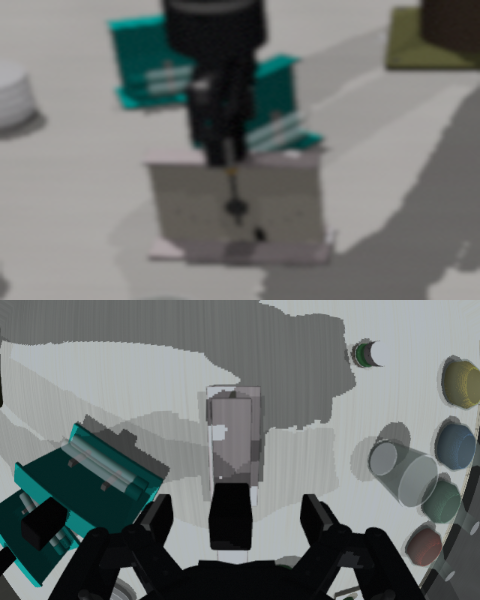

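The picture shows the white gauge between the open fingers, with the knob (wrist view, 230,515) centred. I'll close and lift.

Request:
send_rows(increments=[0,0,1,0,0.2,0,0,0,0,1,0,0,0,0,1,0,0,0,0,1,0,0,0,0,1,0,0,0,0,1,0,0,0,0,1,0,0,0,0,1])

```text
t: 3.2
eef_pos: [508.5, -197.0, 134.5]
tool_rot: [179.8, 0.0, -2.2]
ft_force: [-1.1, 0.1, 0.9]
grip_width: 0.271
```

Request:
send_rows(increments=[0,0,5,0,1,0,0,10,0,1,0,0,20,0,1,0,0,25,0,1,0,0,25,0,1,0,0,25,0,1,0,0,10,0,1,0,0,0,0,1])

```text
t: 4.2
eef_pos: [506.5, -196.3, 258.3]
tool_rot: [179.9, 0.2, -2.2]
ft_force: [0.4, -0.3, -5.2]
grip_width: 0.273
```

Request:
send_rows(increments=[3,20,0,0,1,7,40,0,1,1,10,50,0,1,1,10,50,0,1,1,10,50,0,1,1,10,50,0,1,1,10,50,0,1,1,10,50,0,1,1])

```text
t: 5.2
eef_pos: [571.1, 165.5, 247.8]
tool_rot: [179.5, 1.2, 4.3]
ft_force: [0.9, -1.4, -5.6]
grip_width: 0.272
```

Request:
send_rows(increments=[8,40,0,1,1,6,30,0,1,1,4,20,0,1,1,3,15,0,0,1,2,10,0,0,1,0,5,0,0,1,0,0,0,0,1,0,0,0,0,1])

```text
t: 6.2
eef_pos: [590.6, 291.9, 239.1]
tool_rot: [179.3, 2.0, 7.8]
ft_force: [-0.2, -0.3, -5.7]
grip_width: 0.272
```

Run:
```python
from h import *
a,d,_=grab('scene','s2'); b,_,_=grab('wrist','w2')
s=arm.get_state();print(s['t'],s['eef_pos'],s['tool_rot'],s['ft_force'])
cv2.imwrite('pics/m2.png',cv2.resize(a[150:300,390:570],(720,600),interpolation=cv2.INTER_CUBIC))
```

```text
6.3 [590.62538142 291.98140784 239.26497697] [179.3323498    1.94297948   7.75705158] [ 0.24283549 -0.06808606 -4.99837071]
```

View pics/m2.png

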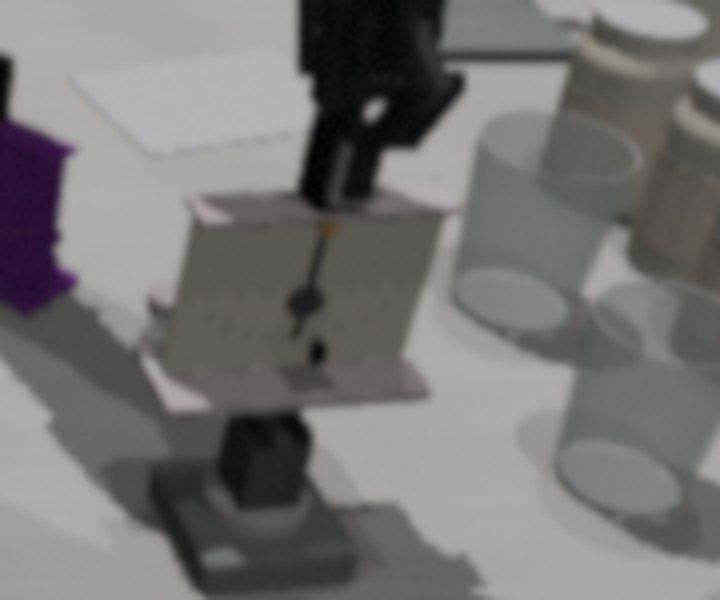

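```bash
cat >> h.py <<'E'
def dial(tag,pts,eef,rpy,xf=6.,off=134.5,scale=4,o=(390,150),extra=0):
    z=np.load(f'pics/{tag}.npz'); m=z['m']
    G=R.from_euler('xyz',rpy,degrees=True)*R.from_euler('x',180,degrees=True)
    G=G*R.from_euler('x',extra); G=G.as_matrix()
    # knob point: 141-off above TCP
    k=np.array(eef)+np.array([0,0,141-off]); 
    out=[]
    for u,v in pts:
        u=o[0]+(u+.5)/scale-.5; v=o[1]+(v+.5)/scale-.5
        r=z['A']@np.array([(u-m[0,2])/m[0,0],(v-m[1,2])/m[1,1],1])
        l=((k+G@[xf,0,0])-z['pos'])@G[:,0]/(r@G[:,0])
        out.append(G.T@(z['pos']+l*r-k)+[0,0,141])
    return np.array(out)
E
python3 - <<'E'
from h import *
e=[590.6,292,239.3];rp=[179.33,1.94,7.76]
P=dial('s2',[(328,228),(304,300),(294,338),(318,341),(317,350),(316,362)],e,rp)
print(P.round(1))
for p in P[1:]:
    d=p-P[0]; print(np.degrees(np.arctan2(d[1],-d[2])).round(1),np.hypot(d[1],d[2]).round(1))
# edges at shoe front x=30
print(dial('s2',[(170,410),(430,396)],e,rp,xf=30).round(1))
print(dial('s2',[(200,222),(440,210)],e,rp,xf=13).round(1))
z=np.load('pics/s2.npz'); g=z['p'][225:248,455:482].astype(int).sum(2); print(g)
E
```

```text
[[  6.   -1.1 103.7]
 [  6.   -3.8  57.3]
 [  6.   -3.7  31.6]
 [  6.   10.7  28.4]
 [  6.   11.6  22. ]
 [  6.   13.   13.5]]
-3.3 46.5
-2.1 72.1
8.9 76.2
8.9 82.6
8.9 91.2
[[ 30.  -78.3   7.2]
 [ 30.   69.7   4.3]]
[[ 13.  -75.6 117. ]
 [ 13.   53.6 115.9]]
[[277 275 274 276 275 255 204 139  98  91  85  86  88  92 105 156 215 253
  266 275 277 279 277 277 280 279 278]
 [277 276 276 278 275 252 200 134  97  91  88  84  90  94 127 178 226 256
  270 276 278 279 277 278 279 276 279]
 [278 279 277 277 271 259 219 164 115  96  87  89 104 129 164 207 243 262
  272 278 277 279 279 280 276 275 275]
 [277 278 276 276 276 265 238 196 148 108 101 123 146 180 209 237 255 265
  274 275 280 279 277 277 277 274 271]
 [280 278 277 277 271 264 253 226 187 137 129 165 202 227 244 255 264 272
  274 274 277 279 278 277 274 270 267]
 [281 277 275 272 268 261 254 240 198 145 152 203 235 249 259 263 265 271
  273 268 271 274 275 277 277 273 272]
 [275 276 275 272 261 258 252 237 189 148 170 221 248 251 256 264 271 277
  268 263 261 274 274 277 277 274 274]
 [278 274 270 267 263 258 253 227 177 144 185 232
[... 1059 characters left out ...]
 285 279 280 290 294]
 [290 288 282 265 242 226 212 210 207 203 200 204 195 190 209 236 268 285
  292 293 290 291 290 290 289 296 296]
 [292 293 288 279 256 233 215 206 202 202 201 205 205 201 209 226 254 279
  291 295 297 296 297 298 298 296 297]
 [295 292 295 290 278 259 232 210 205 204 208 203 207 207 210 214 229 257
  281 295 296 299 297 302 299 298 300]
 [294 295 295 295 292 277 252 226 206 209 209 205 207 207 210 213 218 234
  265 287 296 298 299 300 300 302 300]
 [295 294 294 297 293 290 268 242 217 208 209 214 226 227 228 228 229 239
  260 286 298 300 300 300 300 300 297]
 [294 293 293 294 294 294 285 260 235 232 229 238 257 261 262 265 262 265
  277 287 294 294 295 300 300 297 299]]
```

The gauge is in hand above the stud, with the pivot at crop (328,228), the needle tip at (294,338) and the marker at (317,350). The needle has to swing about 0.2 rad to reach the marker. I'll centre and lower it.

Request:
send_rows(increments=[6,3,1,0,1,6,2,1,0,1,3,0,0,0,1,0,0,-3,0,1,0,0,-3,0,1,0,0,-2,0,1,0,0,-2,0,1,0,0,-2,0,1])

```text
t: 7.3
eef_pos: [606.9, 296.5, 228.7]
tool_rot: [179.3, 1.9, 7.7]
ft_force: [-0.4, 0.2, -3.9]
grip_width: 0.278
```

Request:
send_rows(increments=[0,0,-2,0,1,0,0,-2,0,1,0,0,-2,0,1,0,0,0,0,1,-0.4,3,0,0,1,-0.4,3,0,0,1,-0.4,3,0,0,1,-0.4,3,0,0,1])

```text
t: 8.3
eef_pos: [606.8, 306.3, 224.1]
tool_rot: [179.0, 1.8, 7.6]
ft_force: [0.4, -2.6, -0.7]
grip_width: 0.273
```

Run:
```python
from h import *
a,d,_=grab('scene','s3')
s=arm.get_state();print(s['t'],s['eef_pos'],s['tool_rot'],s['ft_force'],s['moment'])
cv2.imwrite('pics/m3.png',cv2.resize(a[160:290,400:556],(720,600),interpolation=cv2.INTER_CUBIC))
```

```text
8.35 [606.63178828 307.02440661 224.08844375] [179.07038484   1.7846424    7.60198569] [ 0.28523635 -1.42654411 -0.79035924] [-0.69449067 -0.19196527 -0.00800983]
```

View pics/m3.png

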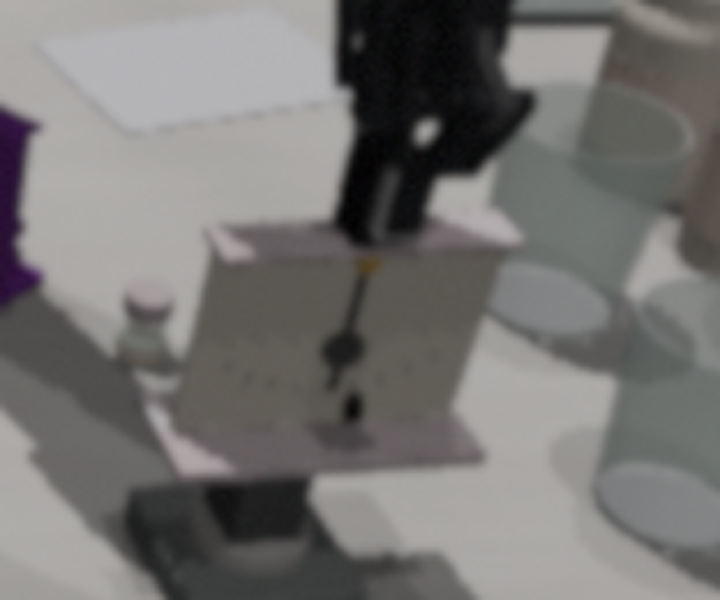

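Run:
```python
from h import *
s=arm.get_state();e=[606.6,307,224.1];rp=[179.07,1.78,7.6]
P=dial('s3',[(368,265),(343,350),(332,388),(355,393),(352,408)],e,rp,scale=4.615,o=(400,160))
print(P.round(1))
for p in P[1:]:
    d=p-P[0]; print(np.degrees(np.arctan2(d[1],-d[2])).round(1),np.hypot(d[1],d[2]).round(1))
print(dial('s3',[(182,478),(484,461)],e,rp,xf=30,scale=4.615,o=(400,160)).round(1))
print(dial('s3',[(220,262),(523,244)],e,rp,xf=13,scale=4.615,o=(400,160)).round(1))
```

```text
[[  6.   -2.  103.7]
 [  6.   -2.2  55.7]
 [  6.   -2.3  33.2]
 [  6.   10.   29.3]
 [  6.   10.7  20.1]]
-0.3 48.1
-0.2 70.5
9.2 75.4
8.7 84.6
[[ 30.  -79.1   5.2]
 [ 30.   69.1   3.1]]
[[ 13.  -76.2 115.1]
 [ 13.   64.3 115.8]]
```

Request:
send_rows(increments=[0,0,8,0,1,0,0,5,0,1,-1.5,13,1,0,1,-2,17,1,0,1,-2,15,1,0,1,-1,7,0,0,1,0,0,-4,0,1,0,0,-4,0,1])

```text
t: 9.35
eef_pos: [596.8, 367.8, 231.1]
tool_rot: [179.4, 2.0, 7.9]
ft_force: [-0.2, -0.0, -4.6]
grip_width: 0.272
```

Request:
send_rows(increments=[0,0,-3,0,1,0,0,-3,0,1,0,0,-3,0,1,0,0,-2,0,1,0,0,-2,0,1,0,0,-1,0,1,0,0,-1,0,1,0,0,0,0,1])

```text
t: 10.35
eef_pos: [597.0, 367.7, 218.7]
tool_rot: [179.5, 1.9, 7.8]
ft_force: [-2.1, -0.2, 3.8]
grip_width: 0.272
```

Request:
send_rows(increments=[0,1,0.5,0,1,0,1,0,0,1,0,1,0,0,1,0,1,0,0,1,0,1,0,0,1,0,1,0,0,1,0,0,0,0,1,0,0,0,0,1])

```text
t: 11.35
eef_pos: [597.1, 370.4, 218.1]
tool_rot: [179.1, 2.0, 7.6]
ft_force: [-2.4, -0.8, 1.6]
grip_width: 0.273
```

Run:
```python
from h import *
a,d,_=grab('scene','s4')
s=arm.get_state();print(s['t'],s['eef_pos'],s['tool_rot'],s['ft_force'],s['moment'])
cv2.imwrite('pics/m4.png',cv2.resize(a[160:290,420:576],(720,600),interpolation=cv2.INTER_CUBIC))
```

```text
11.4 [597.10902853 370.34877101 218.08420166] [179.13357047   2.0197604    7.6450406 ] [-2.34729542 -0.86121752  3.4085355 ] [-1.08858115  0.55634157 -0.16440778]
```

View pics/m4.png

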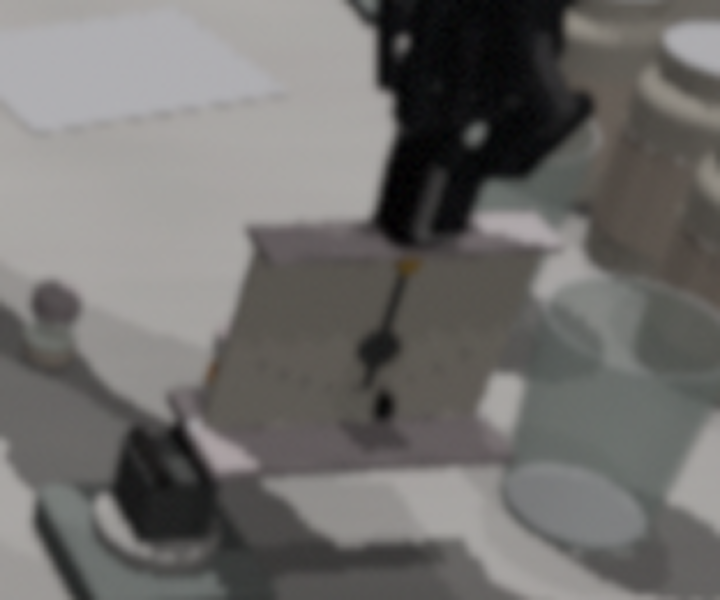

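Run:
```python
from h import *
e=[597.1,370.3,218.1];rp=[179.13,2.02,7.65]
P=dial('s4',[(406,266),(378,350),(366,388),(385,394),(383,408)],e,rp,scale=4.615,o=(420,160))
print(P.round(1))
for p in P[1:]:
    d=p-P[0]; print(np.degrees(np.arctan2(d[1],-d[2])).round(1),np.hypot(d[1],d[2]).round(1))
print(dial('s4',[(225,474),(510,462)],e,rp,xf=30,scale=4.615,o=(420,160)).round(1))
z=np.load('pics/s4.npz');m=z['m'];d=z['d'];v,u=np.mgrid[:400,:640]
P=(np.stack([(u-m[0,2])/m[0,0]*d,(v-m[1,2])/m[1,1]*d,d],-1)@z['A'].T+z['pos']).reshape(-1,3)
def sel(x0,x1,y0,y1,z0,z1):return P[(P[:,0]>x0)&(P[:,0]<x1)&(P[:,1]>y0)&(P[:,1]<y1)&(P[:,2]>z0)&(P[:,2]<z1)]
Q=sel(605,650,270,460,80,115)  # shoe front strip
for a in range(270,450,15):
    q=Q[(Q[:,1]>=a)&(Q[:,1]<a+15)]
    if len(q): print(a,len(q),q[:,2].max().round(1),np.median(q[:,2]).round(1))
```

```text
[[  6.   -2.2 103.4]
 [  6.   -2.   55.1]
 [  6.   -1.6  32.2]
 [  6.    9.2  27.7]
 [  6.   10.7  19. ]]
0.2 48.3
0.5 71.1
8.6 76.5
8.7 85.4
[[ 30.  -76.2   5.9]
 [ 30.   67.4   1. ]]
270 15 83.3 81.8
285 82 114.2 91.8
300 68 95.6 92.4
315 58 94.9 92.2
330 67 94.4 91.3
345 50 94.1 91.1
360 49 94.0 90.6
375 48 92.9 90.1
390 42 93.2 89.7
405 36 91.4 88.8
420 34 92.0 88.1
435 10 89.8 88.3
```

Request:
send_rows(increments=[0,0,8,0,1,0,0,6,0,1,2,-9,0,0,1,1,-6,0,0,1,0,0,-5,0,1,0,0,-5,0,1,0,0,-3,0,1,0,0,-1,0,1])

```text
t: 12.4
eef_pos: [601.6, 356.1, 218.1]
tool_rot: [179.4, 1.8, 7.7]
ft_force: [-1.2, 0.4, 3.1]
grip_width: 0.273
```

Request:
send_rows(increments=[0,0,-1,0,1,0,6,-1,0,1,0,6,0,0,1,0,6,0,0,1,0,6,0,0,1,0,0,0,0,1,0,0,0,0,1,0,0,0,0,1])

```text
t: 13.4
eef_pos: [601.7, 379.6, 215.1]
tool_rot: [179.1, 1.9, 7.7]
ft_force: [-0.4, -1.3, 0.2]
grip_width: 0.269
```

```bash
cat >> h.py <<'E'
def tilt(tag,x0,x1,y0,y1):
    z=np.load(f'pics/{tag}.npz');m=z['m'];d=z['d'];v,u=np.mgrid[:400,:640]
    P=(np.stack([(u-m[0,2])/m[0,0]*d,(v-m[1,2])/m[1,1]*d,d],-1)@z['A'].T+z['pos']).reshape(-1,3)
    return P[(d.ravel()>0)&(P[:,0]>x0)&(P[:,0]<x1)&(P[:,1]>y0)&(P[:,1]<y1)]
E
python3 - <<'E'
from h import *
s=arm.get_state();e=s['eef_pos'];print(s['t'],e,s['tool_rot'],s['ft_force'],s['moment'])
grab('scene','s5')
Q=tilt('s5',e[0]+8,e[0]+50,e[1]-110,e[1]+80); Q=Q[(Q[:,2]>65)&(Q[:,2]<125)]
for a in np.arange(e[1]-110,e[1]+80,15):
    q=Q[(Q[:,1]>=a)&(Q[:,1]<a+15)]
    if len(q): print(a.round(),len(q),np.percentile(q[:,2],[10,50,90]).round(1))
E
```

```text
13.4 [601.68924345 379.5586928  215.06196052] [179.07259357   1.89237687   7.65289952] [-0.4262346  -1.30490205  0.17284483] [-0.91417855  0.03759095 -0.08446487]
270.0 58 [67.1 77.5 84.7]
285.0 139 [ 71.9  94.  105.4]
300.0 117 [ 91.6  95.4 118. ]
315.0 85 [ 89.6  93.5 114.1]
330.0 62 [88.  91.7 93.3]
345.0 58 [86.3 90.1 91.3]
360.0 55 [84.8 88.2 90. ]
375.0 53 [82.4 86.9 88.8]
390.0 44 [80.8 85.4 86.9]
405.0 38 [78.7 83.2 85.1]
420.0 39 [76.9 82.2 83.8]
435.0 9 [76.2 80.3 81.7]
```

Request:
send_rows(increments=[0,0,8,0,1,0,0,6,0,1,1,-12,0,0,1,1,-11,0,0,1,0,0,-5,0,1,0,0,-5,0,1,0,0,-3,0,1,0,0,-1,0,1])

```text
t: 14.45
eef_pos: [603.7, 356.5, 215.4]
tool_rot: [179.3, 1.9, 7.7]
ft_force: [-0.8, -1.0, 1.5]
grip_width: 0.273
```

Request:
send_rows(increments=[0,0,-1.5,0,1,0,6,-1.5,0,1,0,6,0,0,1,0,5,0,0,1,0,4,0,0,1,0,0,0,0,1,0,0,0,0,1,0,0,0,0,1])

```text
t: 15.45
eef_pos: [604.2, 377.0, 212.1]
tool_rot: [179.0, 1.8, 7.6]
ft_force: [-0.7, -1.2, 0.6]
grip_width: 0.269
```

Run:
```python
from h import *
s=arm.get_state();e=s['eef_pos'];print(s['t'],e,s['tool_rot'],s['ft_force'],s['moment'])
a,_,_=grab('scene','s6')
Q=tilt('s6',e[0]+8,e[0]+50,e[1]-80,e[1]+80); Q=Q[(Q[:,2]>65)&(Q[:,2]<125)]
for a_ in np.arange(e[1]-80,e[1]+80,15):
    q=Q[(Q[:,1]>=a_)&(Q[:,1]<a_+15)]
    if len(q): print(a_.round(),len(q),np.percentile(q[:,2],[10,50,90]).round(1))
cv2.imwrite('pics/m6.png',cv2.resize(a[160:290,420:576],(720,600),interpolation=cv2.INTER_CUBIC))
```

```text
15.45 [604.22328216 377.04431929 212.10134163] [179.04605886   1.84682607   7.63340144] [-0.70223719 -1.19543818  0.64772244] [-0.91435906  0.06334195 -0.03610797]
297.0 116 [ 91.6  95.2 120. ]
312.0 78 [ 89.3  92.4 110.6]
327.0 65 [84.3 89.7 91.7]
342.0 58 [82.3 87.3 89.4]
357.0 62 [81.6 85.5 88.4]
372.0 50 [79.9 83.6 85. ]
387.0 45 [77.7 81.2 83.2]
402.0 37 [74.1 78.6 80.9]
417.0 35 [71.4 76.5 78.5]
```

View pics/m6.png

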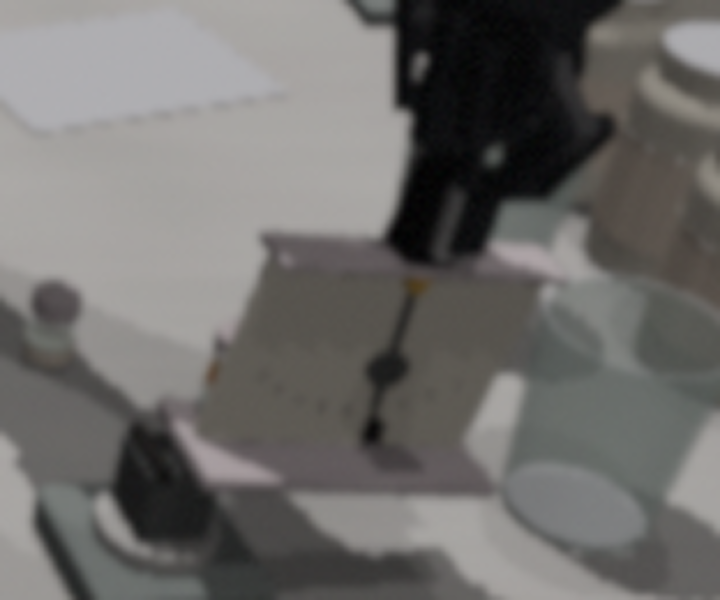

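The needle at (373,420) now lines up with the marker at (371,432). I'll lift clear, bring the sole over the stud axis and lower gently.

Request:
send_rows(increments=[0,0,8,0,1,0,0,10,0,1,0,0,8,0,1,0,-10,1,0,1,0,-15,0,0,1,0,-15,0,0,1,0,-12,0,0,1,0,-8,0,0,1])

```text
t: 16.5
eef_pos: [602.8, 313.6, 238.8]
tool_rot: [179.2, 2.0, 7.6]
ft_force: [-0.2, -0.2, -5.2]
grip_width: 0.274
```

Run:
```python
from h import *
s=arm.get_state();e=s['eef_pos'];print(s['t'],e,s['tool_rot'],s['ft_force'],s['moment'])
a,_,_=grab('scene','s7')
Q=tilt('s7',e[0]+12,e[0]+50,e[1]-110,e[1]+80); Q=Q[(Q[:,2]>82)&(Q[:,2]<125)]
for a_ in np.arange(e[1]-110,e[1]+80,10):
    q=Q[(Q[:,1]>=a_)&(Q[:,1]<a_+10)]
    if len(q): print(a_.round(),len(q),np.percentile(q[:,2],[10,50,90]).round(1), q[:,0].max().round(1))
```

```text
16.5 [602.82926724 313.61502351 238.78358212] [179.21731652   2.02324741   7.63730156] [-0.15394801 -0.19046021 -5.20376514] [ 0.13698054 -0.11428966  0.02568906]
214.0 30 [116.4 120.  122.8] 641.1
224.0 45 [117.5 121.4 122.8] 642.7
234.0 46 [116.7 120.3 122.2] 640.8
244.0 40 [114.2 118.9 120.4] 638.8
254.0 39 [113.4 117.5 119. ] 637.7
264.0 65 [ 85.9 113.5 117.4] 636.7
274.0 47 [ 84.1 113.8 115.9] 634.3
284.0 52 [ 85.2 111.9 115.4] 632.9
294.0 50 [ 87.7 111.  113.5] 631.7
304.0 30 [105.9 110.7 112.8] 632.8
314.0 28 [102.9 109.5 110.9] 630.1
324.0 27 [102.6 108.6 110.1] 627.8
334.0 24 [102.6 106.7 108.1] 627.1
344.0 23 [100.6 105.8 107.2] 624.8
354.0 20 [ 99.7 104.3 105.9] 624.0
364.0 8 [ 99.5 103.2 105.9] 623.2
```

Request:
send_rows(increments=[0,3,0,0,1,0,0,-3,0,1,0,0,-3,0,1,0,0,-2,0,1,0,0,-2,0,1,0,0,-2,0,1,0,0,-1,0,1,0,0,0,0,1])

```text
t: 17.55
eef_pos: [602.5, 317.8, 225.3]
tool_rot: [179.3, 2.0, 7.7]
ft_force: [-0.6, -0.5, -3.3]
grip_width: 0.271
```

Request:
send_rows(increments=[0,0,-1.5,0,1,0,0,-1.5,0,1,0,0,0,0,1,0,0,0,0,1,0,0,0,0,1,0,0,0,0,1,0,0,0,0,1,0,0,0,0,1])

```text
t: 18.55
eef_pos: [602.5, 317.8, 223.3]
tool_rot: [179.3, 2.0, 7.7]
ft_force: [-1.2, -0.8, -1.5]
grip_width: 0.272
```

Request:
send_rows(increments=[0,0,0,0,1,0,0,0,0,1,0,0,0,0,1,0,0,0,0,1,0,0,0,0,1,0,0,0,0,1,0,0,0,0,1,0,0,0,0,1])

```text
t: 19.55
eef_pos: [602.5, 317.8, 223.3]
tool_rot: [179.3, 2.0, 7.7]
ft_force: [-0.2, -0.4, -1.4]
grip_width: 0.268
```

Run:
```python
from h import *
s=arm.get_state();e=s['eef_pos'];print(s['t'],e,s['tool_rot'],s['ft_force'],s['moment'])
a,_,_=grab('scene','s8')
Q=tilt('s8',e[0]+12,e[0]+50,e[1]-110,e[1]+80); Q=Q[(Q[:,2]>75)&(Q[:,2]<125)]
for a_ in np.arange(e[1]-110,e[1]+80,10):
    q=Q[(Q[:,1]>=a_)&(Q[:,1]<a_+10)]
    if len(q): print(a_.round(),len(q),np.percentile(q[:,2],[10,50,90]).round(1), q[:,0].max().round(1))
cv2.imwrite('pics/m8.png',cv2.resize(a[170:290,394:538],(720,600),interpolation=cv2.INTER_CUBIC))
```

```text
19.55 [602.53668239 317.79064262 223.26661243] [179.2722864    1.99024737   7.6766365 ] [-0.19348044 -0.37313675 -1.37766742] [-0.16445295  0.19608914 -0.02611882]
218.0 33 [100.9 105.9 107.6] 642.1
228.0 42 [103.3 106.9 107.9] 642.9
238.0 45 [100.9 104.6 106.5] 640.2
248.0 44 [ 98.6 103.6 104.9] 638.9
258.0 46 [ 88.8 101.8 103.3] 638.3
268.0 52 [ 78.2 100.5 102.2] 636.9
278.0 45 [ 78.1  98.6 100.8] 634.7
288.0 41 [77.  97.4 99.7] 633.1
298.0 35 [90.6 96.8 98.6] 632.3
308.0 30 [90.5 95.7 97.2] 630.7
318.0 26 [89.6 93.7 95.4] 628.7
328.0 26 [88.7 92.7 94.1] 627.7
338.0 22 [87.7 91.4 93.3] 626.2
348.0 19 [84.8 89.9 90.9] 623.4
358.0 23 [82.9 87.6 90.3] 623.4
368.0 9 [82.4 86.8 88.9] 621.0
```

View pics/m8.png

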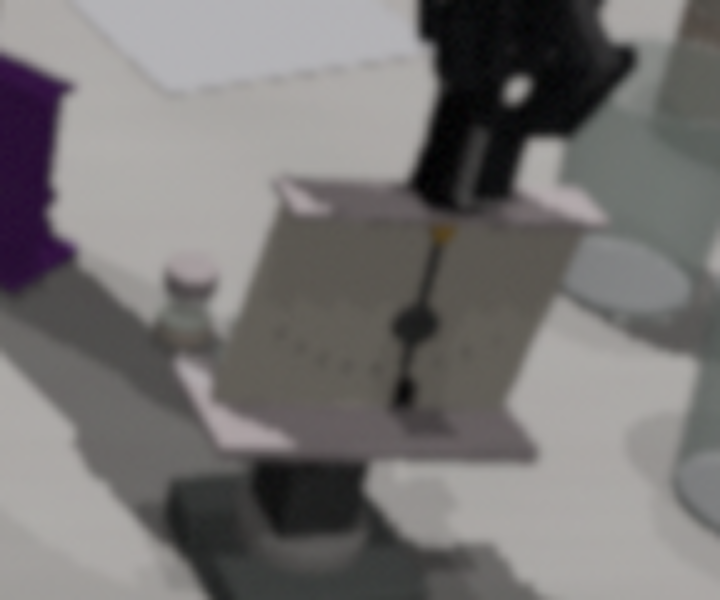

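Run:
```python
from h import *
e=[602.5,317.8,223.3];rp=[179.27,1.99,7.68]
g=np.load('pics/s8.npz')['p'].astype(float).sum(2)
pts=[]
for v in range(219,254):
    u0=int(round(482-(v-217)*0.28)); w=np.clip(225-g[v,u0-7:u0+8],0,None)
    if w.sum()>20:
        u=(w*np.arange(u0-7,u0+8)).sum()/w.sum(); p=dial('s8',[(u,v)],e,rp,scale=1,o=(0,0))[0]
        print(v,round(u,2),w.sum().round(),p[1].round(2),p[2].round(1));
```

```text
219 480.94 158.0 -6.84 97.1
220 480.68 177.0 -6.75 94.5
221 480.38 177.0 -6.78 91.9
222 480.1 176.0 -6.76 89.3
223 479.95 180.0 -6.44 86.7
224 479.66 173.0 -6.42 84.1
225 479.3 159.0 -6.6 81.5
226 479.02 173.0 -6.57 78.9
227 478.78 177.0 -6.45 76.2
228 478.52 172.0 -6.38 73.6
229 478.19 175.0 -6.47 70.9
230 477.82 249.0 -6.64 68.3
231 477.4 445.0 -6.94 65.7
232 477.14 713.0 -6.88 63.0
233 476.98 951.0 -6.57 60.3
234 476.8 1121.0 -6.31 57.5
235 476.58 1122.0 -6.16 54.8
236 476.43 1011.0 -5.83 52.1
237 476.32 760.0 -5.41 49.3
238 475.94 459.0 -5.62 46.6
239 475.52 258.0 -5.92 43.9
240 475.17 181.0 -6.05 41.2
241 474.95 168.0 -5.87 38.4
242 474.74 152.0 -5.68 35.6
243 474.55 118.0 -5.45 32.8
244 474.46 137.0 -4.98 30.0
245 474.51 254.0 -4.19 27.1
246 474.63 448.0 -3.22 24.2
247 474.59 606.0 -2.63 21.4
248 474.46 660.0 -2.25 18.5
249 474.29 638.0 -1.95 15.6
250 474.18 550.0 -1.51 12.7
251 474.16 365.0 -0.87 9.8
252 475.02 224.0 1.87 6.7
253 476.42 137.0 5.89 3.5
```

Request:
send_rows(increments=[0,0,8,0,1,0,10,4,0,1,0,14,0,0,1,0,10,0,0,1,0,4,-8,0,1,0,0,-8,0,1,0,0,-5,0,1,0,0,-2,0,1])

```text
t: 20.6
eef_pos: [602.1, 361.2, 211.9]
tool_rot: [179.5, 1.9, 7.8]
ft_force: [-1.8, 0.4, 2.8]
grip_width: 0.276
```

Request:
send_rows(increments=[0,0,-1,0,1,0,6,-1,0,1,0,6,0,0,1,0,5,0,0,1,0,3,0,0,1,0,0,0,0,1,0,0,0,0,1,0,0,0,0,1])

```text
t: 21.6
eef_pos: [603.6, 377.7, 209.9]
tool_rot: [179.0, 1.9, 7.6]
ft_force: [-1.3, -1.0, 0.8]
grip_width: 0.274
```

```bash
cat > gap.py <<'E'
from h import *
import sys
def run(tag):
    s=arm.get_state();e=s['eef_pos'];print(s['t'],e.round(1),s['tool_rot'].round(1),s['ft_force'].round(1))
    grab('scene',tag)
    z=np.load(f'pics/{tag}.npz'); g=z['p'].astype(float).sum(2); m=z['m']
    G=(R.from_euler('xyz',s['tool_rot'],degrees=True)*R.from_euler('x',180,degrees=True)).as_matrix()
    pr=lambda y,zz:(lambda c:(m[0,0]*c[0]/c[2]+m[0,2],m[1,1]*c[1]/c[2]+m[1,2]))(z['A'].T@(e+[0,0,6.5]+G@[6.,y,zz-141]-z['pos']))
    off=[]
    for zz in np.arange(100,8,-3.):
        u,v=pr(-5.5,zz-4); v=int(round(v)); u0=int(round(u))
        w=np.clip(225-g[v,u0-8:u0+9],0,None)
        if w.sum()>60:
            u=(w*np.arange(u0-8,u0+9)).sum()/w.sum(); p=dial(tag,[(u,v)],e,s['tool_rot'],scale=1,o=(0,0))[0]; off.append([p[1],p[2],w.sum()])
    off=np.array(off); print(off.round(1).tolist())
    n=off[(off[:,1]>36)&(off[:,1]<97)]; k=off[(off[:,1]>11)&(off[:,1]<25)&(off[:,2]>300)]
    a=np.polyfit(n[:,1],n[:,0],1); p0=np.polyval(a,103.5)
    print('needle',np.degrees(np.arctan(-a[0])).round(2),'marker',np.degrees(np.arctan((k[:,0]-p0)/(103.5-k[:,1]))).round(2))
    Q=tilt(tag,e[0]+12,e[0]+50,e[1]-95,e[1]+60)
    ys=[];zs=[]
    for y in np.arange(e[1]-75,e[1]+50,8):
        q=Q[abs(Q[:,1]-y)<4]; q=q[abs(q[:,2]-(e[2]-127-(y-e[1]+25)*.16))<9]
        if len(q)>5: ys.append(y);zs.append(np.median(q[:,2]))
    print('shoe tilt',np.degrees(np.arctan(np.polyfit(ys,zs,1)[0])).round(2))
run(sys.argv[1])
E
python3 gap.py s9
```

```text
21.6 [603.6 377.7 209.9] [179.    1.9   7.6] [-1.3 -1.   0.8]
[[-7.9, 96.6, 195.0], [-8.0, 94.0, 212.0], [-7.8, 91.4, 205.0], [-7.7, 86.1, 197.0], [-7.6, 83.5, 193.0], [-7.7, 80.8, 196.0], [-7.6, 78.2, 201.0], [-7.6, 75.5, 187.0], [-7.6, 72.8, 202.0], [-7.6, 70.1, 232.0], [-7.7, 67.4, 349.0], [-7.6, 62.0, 876.0], [-7.5, 59.3, 1092.0], [-7.4, 56.5, 1152.0], [-7.2, 53.8, 1107.0], [-6.8, 51.0, 927.0], [-6.8, 48.2, 611.0], [-6.9, 45.4, 346.0], [-7.2, 42.7, 229.0], [-7.3, 39.9, 202.0], [-7.4, 37.1, 206.0], [-7.4, 34.3, 174.0], [-7.7, 31.5, 137.0], [-7.9, 25.8, 363.0], [-7.1, 22.9, 597.0], [-6.7, 20.0, 720.0], [-6.3, 17.1, 733.0], [-6.1, 14.2, 630.0], [-5.6, 11.3, 418.0], [-1.8, 8.1, 245.0], [6.2, 4.5, 204.0]]
needle 0.84 marker [0.66 0.91 1.11 1.24 1.47]
shoe tilt -9.92
```

Request:
send_rows(increments=[0,0,8,0,1,0,0,10,0,1,0,0,8,0,1,0,-10,1,0,1,0,-15,0,0,1,0,-15,0,0,1,0,-12,0,0,1,0,-4,0,0,1])

```text
t: 22.65
eef_pos: [602.7, 317.7, 236.6]
tool_rot: [179.1, 2.1, 7.6]
ft_force: [-0.0, 0.7, -4.8]
grip_width: 0.272
```

Request:
send_rows(increments=[0,0,-3,0,1,0,0,-3,0,1,0,0,-2,0,1,0,0,-2,0,1,0,0,-2,0,1,0,0,-1,0,1,0,0,0,0,1,0,0,0,0,1])

```text
t: 23.65
eef_pos: [602.4, 319.2, 223.7]
tool_rot: [179.2, 2.0, 7.7]
ft_force: [-0.4, -0.8, -1.1]
grip_width: 0.276
```

Request:
send_rows(increments=[0,0,0,0,1,0,0,0,0,1,0,0,0,0,1,0,0,0,0,1,0,0,0,0,1,0,0,0,0,1,0,0,0,0,1,0,0,0,0,1])

```text
t: 24.65
eef_pos: [602.4, 319.2, 223.9]
tool_rot: [179.2, 2.0, 7.6]
ft_force: [-0.0, -0.8, -2.1]
grip_width: 0.272
```

Request:
send_rows(increments=[0,0,0,0,1,0,0,0,0,1,0,0,0,0,1,0,0,0,0,1,0,0,0,0,1,0,0,0,0,1,0,0,0,0,1,0,0,0,0,1])

```text
t: 25.65
eef_pos: [602.4, 319.2, 223.9]
tool_rot: [179.2, 2.0, 7.7]
ft_force: [-0.3, -0.8, -1.7]
grip_width: 0.272
```

```bash
python3 gap.py s10
python3 - <<'E'
from h import *
z=np.load('pics/s10.npz')
e=arm.get_state()['eef_pos']
Q=tilt('s10',e[0]+12,e[0]+50,e[1]-110,e[1]+80); Q=Q[(Q[:,2]>70)&(Q[:,2]<125)]
for a_ in np.arange(e[1]-110,e[1]+80,15):
    q=Q[(Q[:,1]>=a_)&(Q[:,1]<a_+15)]
    if len(q): print(a_.round(),len(q),np.percentile(q[:,2],[10,50,90]).round(1), q[:,0].max().round(1),q[:,1].min().round(),q[:,1].max().round())
cv2.imwrite('pics/m10.png',cv2.resize(z['p'][170:290,394:538],(720,600),interpolation=cv2.INTER_CUBIC))
E
```

```text
25.65 [602.4 319.2 223.9] [179.2   2.    7.7] [-0.3 -0.8 -1.7]
[[-8.0, 96.5, 161.0], [-7.8, 93.9, 178.0], [-7.9, 91.3, 184.0], [-7.7, 86.1, 176.0], [-7.7, 83.5, 174.0], [-7.7, 80.9, 182.0], [-7.7, 78.3, 178.0], [-7.5, 75.6, 179.0], [-7.4, 73.0, 174.0], [-7.4, 70.3, 188.0], [-7.5, 65.0, 512.0], [-7.6, 62.4, 790.0], [-7.3, 59.6, 1000.0], [-7.4, 57.0, 1110.0], [-7.3, 54.2, 1092.0], [-6.8, 51.5, 939.0], [-6.7, 48.8, 695.0], [-6.9, 46.0, 405.0], [-7.2, 43.3, 244.0], [-7.0, 37.8, 168.0], [-6.9, 35.0, 142.0], [-7.5, 32.3, 107.0], [-7.5, 29.5, 150.0], [-7.3, 26.7, 292.0], [-6.7, 23.8, 477.0], [-6.1, 20.9, 623.0], [-5.8, 18.1, 659.0], [-5.4, 15.2, 626.0], [-4.7, 12.3, 480.0], [-3.0, 9.3, 277.0], [2.8, 6.0, 187.0]]
needle 1.05 marker [0.98 1.35 1.57 1.75 2.12]
shoe tilt -9.78
209.0 29 [105.2 108.3 111.7] 642.2 219.0 224.0
224.0 66 [106.1 109.5 110.9] 642.6 225.0 239.0
239.0 67 [101.5 106.4 108.5] 640.2 239.0 254.0
254.0 78 [ 76.9 103.5 106.3] 639.1 254.0 269.0
269.0 89 [ 74.4 100.1 103.2] 636.6 269.0 284.0
284.0 78 [ 73.4  96.9 101.1] 633.4 284.0 299.0
299.0 50 [91.7 96.8 98.6] 632.5 299.0 314.0
314.0 42 [89.9 94.3 96.4] 629.3 314.0 329.0
329.0 35 [87.1 91.4 94. ] 627.5 329.0 344.0
344.0 31 [83.2 89.1 91.1] 625.4 345.0 358.0
359.0 19 [82.6 86.3 89.1] 623.1 359.0 370.0
```

View pics/m10.png

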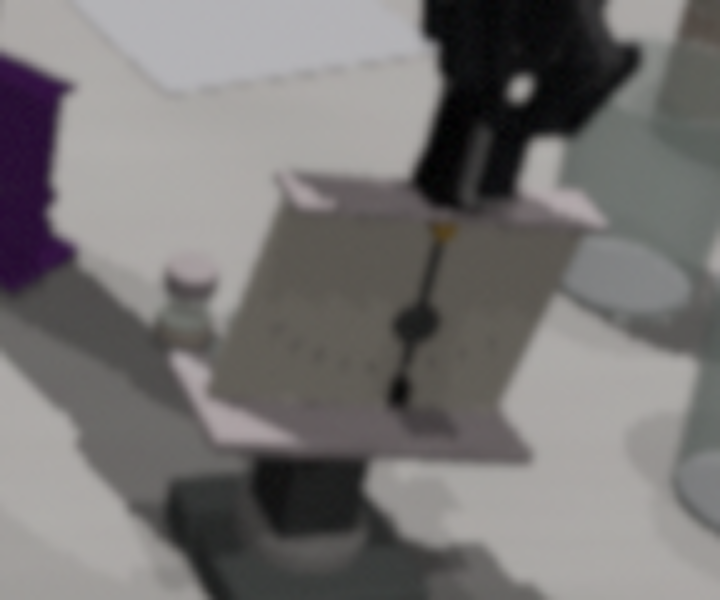

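The needle runs onto the marker (needle and marker meet at about 400,385). The shoe sits on the high ridge, pressed about 4 mm, and everything is still, so I'll hand in.

```bash
python3 -c "
from h import *
print(arm.hand_in()); s=arm.get_state(); print(s['t'],s['eef_pos'],s['ft_force'],s['grip_width'])"
```

```text
the job is handed in; nothing more can be done
None
the job is handed in; nothing more can be done
```

I handed the job in at about 25.7 s, with the gauge still gripped by its knob and resting only on the tall sprung stud. No verdict is reported.

**How it was done:** The gripper could not tilt, so I tipped the gauge by turning its knob between the finger pads. I pressed the -y end of its shoe on the stud and pushed towards +y, in several passes. Then I lifted it, centred it over the stud and set it down gently.

**Last checks before handing in:**

| Check | Measured | Limit |
|---|---|---|
| Pointer to marker | about 0.6°, perhaps 1.5° with parallax (0.01–0.03 rad) | 0.06 rad |
| Stud pressed | about 4 mm (about 3.5 N) | 1–11 mm |
| Sole to stud axis | about 9 mm | 30 mm |
| Sole height | about 90 mm | over 75 mm |
| Dial lean | about 2° | 8° |
| Sideways tilt, +y end down | 9.8° | none set |

- **Motion:** the arm pose was steady over the last second before handing in, and the needle looked settled.
- **Disagreements:** my first estimate of the marker angle was about 9°, and later ones were about 10.3°. My first setting left a gap of about 2°, so I tilted it once more.
- **Near the stop:** during one tilting push the stud was pressed about 9–11 mm, close to its 12 mm stop, as judged by the force reading and depth picture. I don't believe it reached the stop.
- **Glassware and jars:** I kept clear of them and saw none moved in the views I took, but I did not re-measure them.

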